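# Close up a microscope lamp base and hold its cover down

## Robot

A 6-joint arm with a two-finger parallel gripper is mounted at the origin on the work surface. World frame = base frame: x ahead of the robot, y to its left, z up, the work surface at z = 0. Lengths are in m, angles in degrees, forces in N, time in s.
With the tool pointing down it reaches from about 0.3 to 0.85 m from the base axis. Payload 4.2 kg.
Tool frame: the origin (TCP) lies on the centre line of the jaws, within the pads' length; the fingertips stand 8 mm ahead of it and the grasp point (between the pads) lies 11 mm behind it; x points along the fingers, z is the direction in which the jaws open and shut, and the axes are right-handed (so a half turn about x gives the same grasp; the last joint's range is limited). The gripper opens to 91 mm and grips with 3 to 60 N. Pads are 32 mm wide; open, the fingers measure 118 mm over their backs; the gripper's body (76 mm by 178 mm) begins 60 mm behind the grasp point.
Start: joints at [62.051, 18.312, 89.639, -0, 72.044, -1.146], TCP at [0.259, 0.513, 0.222] pointing down, gripper open.
Joint ranges: [-177.97, 177.97], [-48.28, 115.42], [12.27, 149.76], [-77.06, 257.06], [2.81, 150.46], [-146.56, 146.56]. Speed limits (degrees/s): [147.25, 147.25, 180, 180, 180, 180].

## Interface

Orientations are given as [roll, pitch, yaw] about the fixed x, y, z axes, in that order (R = Rz(yaw) Ry(pitch) Rx(roll)).
In Python, from cell import env gives the robot as it stands. The module is installed in compiled form; this text tells all that it offers.
- The arm moves only by the tool apply_moves, never from a script. Its argument "series" is a list of rows, each an object with "xyz": the shift along the world's x, y, z in m, a list of three; "spin": the turn about the world's z in rad; "fingers": the opening, from -1 (shut) to 1 (fully open). A call has 1 to 8 rows; each row shifts and turns the commanded pose from where the row before left it; what a row does not reach is not made up. A row lasts 1/8 s, in which the tool goes at most 62.5 mm and 10.7 degrees, less where a joint would pass 70% of its speed; a pose out of reach is approached as far as the arm can. A call with a gripper value outside its range is refused whole. The fingers move at their own pace and stop on an object; "grip_force" is the grip in N (left out, the last holds). Time passes only in rows, so rows that do not move let the fingers close. It gives the time, the measured TCP pose, the force and the opening at its end, in the units of the state.
- env.get_obs(): the state, without advancing time (a new reading comes with each control period).
- env.grab_frame(name): name is "scene" or "top" or "wrist"; returns a dict with "img" (420x560x3 uint8, red, green, blue), "z_map" (420x560 float32, m along the optical axis (not along the pixel's ray), 0 where there is no reading), "intrinsics" (3x3 intrinsics, pixels), "R" (3x3) and "t" (3): a world point X has camera coordinates R X + t. Camera axes: x right, y down, z forward; pixel columns grow to the right and rows downward; lengths in m; the calibration is good to about 2 mm. A picture is of the moment at which its call begins.
- env.sign_off(): hands the job in, once; it reports no verdict.
The state is a dict: "t": time; "qpos": joint angles; "joint_vel": joint speeds; "effort": joint torques, N m; "ee_pos": TCP position; "orientation": TCP orientation; "contact_force": force on the tool from outside, world axes, zero at the start; "torque": the same for the moment, N m; "grip_width": finger opening in m.
Only numpy, scipy, OpenCV 4.12 (cv2) and the standard library are available. Lean on these libraries where they do the work, as an engineer would, in place of code of your own. Each camera call takes 0.05 s, during which the arm holds its last target. There are 200 camera calls.

## Task

Close up the microscope lamp base: pull the snug round dust cap straight up off the fastener on its cover, set it down gently, upright, in the square metal tray and let go of it. Then turn the fastener clockwise until the slot along its top lines up with the two white marks on the cover, and only after that push the sprung cover down until it is flush with the housing's rim. Finish while still pressing the cover down with the fingers and keep holding it flush; leave the other things on the desk where they are.

Things in the scene. Friction and masses are not known exactly. Their poses are not given: they have to be found in the camera images.
- lamp_base: cream cast housing, fixed, 230 mm (x) x 170 mm (y), rim 60 mm above the desk; origin at the centre of its underside, z up. A dark cover, 112 (x) x 142 mm (y), fills an opening in its top centred at x -35, y 0 mm; the fastener's vertical axis is at x -35, y +34 mm. A lamp tube, 52 mm across, top 96 mm above the desk, stands at x +71, y 0. Left or right of the middle, the tray on the other side
- cover (a joint): how far the cover is pushed in, m: 0 = standing 8 mm proud of the rim (top face 68 mm above the desk), 0.008 = flush with the rim, at its stop. Slides straight down without tilting, springs back when let go; about 3 N starts it, 10 N brings it home. With the fastener over about 0.15 rad out of line a key under the cover blocks it after 2 mm
- fastener (a joint): angle of the fastener, rad; grows clockwise seen from above. At 0 its bar and slot lie along the lamp base's x axis; at 1.571 along its y axis, in line with the two white marks: aligned. Starts between 0.1 and 0.55; stops at -0.05 and 1.95. Stiff (0.08 N m), stays where it is left
- fastener_top (a point): centre of the top of the fastener's steel bar grip, on its axis, 34 mm above the cover's top face; its x axis runs along bar and slot. The bar is 30 mm long, 10 mm thick, 20 mm tall, on a 31 mm disc 3 mm thick, on a fixed collar 32 mm across and 11 mm tall. Hidden under the cap at first
- press_patch (a point): middle of the plain clear half of the cover, on its top face, 70 mm from the fastener's axis (lamp base frame x -35, y -36 mm); a good place to press; moves with the cover
- cap: black ribbed dust cap, round, 44 mm across, 42 mm tall, open below, 25 to 53 g; origin at the centre of its underside, z up. Stands on the cover over the fastener, top 110 mm above the desk. Spring balls catch its inner lip: pulling it straight up takes about 8 to 16 N over the first 6 mm, then it is free; lift it 45 mm to clear the fastener
- tray: shallow square metal tray, fixed, 120 x 120 mm, 14 mm tall, floor and walls 3 mm thick; origin at the centre of its underside
- objective: bystander: standing microscope objective, 28 mm across, 45 mm tall; origin at its foot
- eyepiece: bystander: standing eyepiece, black head 32 mm across on a 23 mm tube, 60 mm tall; origin at its foot
- dish: bystander: glass dish, 60 mm across, 16 mm tall; origin at its foot
- slide_box: bystander: closed wooden slide box 90 x 60 x 30 mm; origin at the centre of its underside
- mouse: bystander: black computer mouse 105 x 60 mm, 32 mm tall; origin at the centre of its underside
- pen_mug: bystander: white mug with pens, 72 mm across, 145 mm tall with the pens; origin at its foot
- notes: bystander: block of note paper 75 x 75 x 18 mm; origin at the centre of its underside
Things that resemble listed ones, but are neither listed nor needed, are in the scene too. What is shaped like the cap but pink or turquoise is not meant. Of the things that look like the tray, take the one that is farthest to the robot's right at the start.

How it is judged (in metres and radians):
On the way, in this order (a step that is already met when the one before it is completed fails the run):
1. the cap is pulled clear of the fastener (z of cap in the frame of fastener_top above 0.003 m), for 0.1 s.
2. the cap stands upright in the tray, let go (horizontal distance between cap and tray below 0.055 m and height (world z) of cap below 0.006 m and angle between cap's own z axis and vertical below 0.1 rad and linear speed of cap below 0.03 m/s and contact force between the fingers and cap below 0.05 N), for 0.2 s.
3. the fastener's slot is in line with the marks, the cover not yet pressed home (value of joint fastener between 1.441 and 1.701 rad and value of joint cover below 0.006 m), for 0.2 s.
At the end, for the whole second after the job is handed in: The cap stands upright (within 0.1 rad) and let go on the tray's floor, its centre within 55 mm of the tray's centre; the fastener is within 0.13 rad of 1.571; the cover is pressed in by more than 6.8 of its 8 mm and the fingers still press on it with more than 4 N (all of step 2 and value of joint fastener between 1.441 and 1.701 rad and value of joint cover above 0.0068 m and contact force between the fingers and lamp_base above 4 N); the arm keeps its last pose, push and grip.
It fails at once if a bystander is moved by more than 30 mm (distance of any of objective, eyepiece, dish, slide_box, mouse, pen_mug, notes from where it was at the start of the episode above 0.03 m).
It fails at once if the cap is dropped or thrown (linear speed of cap above 0.7 m/s and contact force between the fingers and cap below 0.05 N).
It also fails if it takes over 67 s, if anything falls off the work surface, if the arm or the gripper's body presses on something with over 40 N, if the wrist force passes 120 N, or if a joint passes its speed limit or range.

## Working session

There is one attempt and no reset: what is moved stays moved. The work goes in short steps, Python scripts to look and compute and a tool call to move; the robot and the scene stay as the last step left them, time stands still between calls to the robot, and variables do not carry over. Pictures are saved under pics/ and viewed, about 8 in all and at most 12, crops included, and the job is handed in when it is done.

Besides the shell and the picture viewer there is one more tool, called after "Call:" by a JSON object that holds its "name" and its "arguments", one argument or row to a line. apply_moves: Moves the arm, as the interface text tells. Its arguments: {"type":"object","properties":{"series":{"type":"array"},"grip_force":{"type":"number"}},"required":["series"]}

```bash
mkdir -p pics; cat > h.py <<'E'
import numpy as np, cv2
from cell import env
def grab(n,save=None):
    f=env.grab_frame(n)
    if save: cv2.imwrite(f'pics/{save}.png',f['img'][:,:,::-1])
    np.savez(f'{n}.npz',**f); return f
def load(n): return dict(np.load(f'{n}.npz'))
def plane(f,u,v,z):
    K,R,t=f['intrinsics'],f['R'],f['t']
    d=R.T@np.linalg.inv(K)@np.array([u,v,1.]); c=-R.T@t
    return c+d*(z-c[2])/d[2]
def cloud(f):
    K,R,t=f['intrinsics'],f['R'],f['t']; z=f['z_map']
    v,u=np.mgrid[:z.shape[0],:z.shape[1]]
    p=np.stack([(u-K[0,2])/K[0,0]*z,(v-K[1,2])/K[1,1]*z,z],-1)
    return (p-t)@R
def proj(f,X):
    p=f['R']@np.array(X)+f['t']; q=f['intrinsics']@p; return q[:2]/q[2]
E
python3 - <<'E'
from h import *
a=grab('top','top1');b=grab('scene','scene1')
for f in(a,b): print(-f['R'].T@f['t'],f['R'][2])
print(env.get_obs())
E
```

```text
[0.30786774 0.0131326  1.5875724 ] [ 0.15276832  0.00360968 -0.98825544]
[0.96382594 0.52724866 0.73925893] [-0.42956258 -0.56533888 -0.70417891]
{'t': 0.1, 'qpos': array([ 6.20515778e+01,  1.83470237e+01,  8.96980558e+01, -9.62133764e-04,
        7.20442382e+01, -1.14479420e+00]), 'joint_vel': array([-0.06988379, -0.03637165, -0.23274861,  0.00469015,  0.0518873 ,
       -0.06535891]), 'effort': array([ 6.12588119e-04, -4.13333380e+01, -2.32511008e+01,  7.28062168e-02,
        4.21331625e-02, -6.42653913e-05]), 'ee_pos': array([0.25907898, 0.51284267, 0.22122313]), 'orientation': array([ 179.44201997,   89.91067759, -117.36131066]), 'contact_force': array([-0.42943265,  1.33591199,  0.13079865]), 'torque': array([ 0.00896187, -0.02682294,  0.01872039]), 'grip_width': 0.0912146275559331}
```

View pics/top1.png

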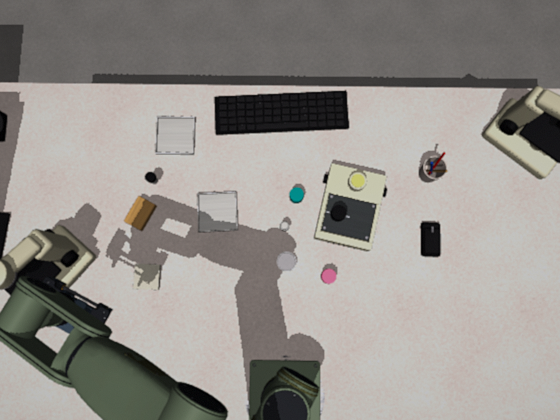

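View pics/scene1.png

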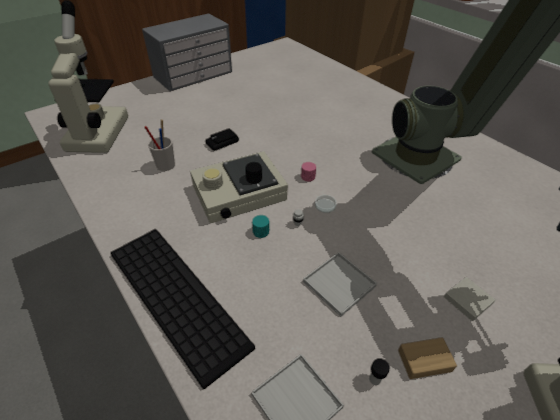

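The top view shows the lamp base (350,205) with the cap at (338,211). There are two trays, at (217,211) and (175,135), and the first is farther to the right. Pink and turquoise decoys stand at (329,275) and (297,193).

```bash
python3 - <<'E'
from h import *
for n in('top','scene'):
    f=load(n);P=cloud(f)
    near=(abs(P[...,0]-.48)<.3)&(abs(P[...,1]+.17)<.2)
    if n=='top':
        for z0,z1 in((.05,.064),(.064,.074),(.085,.102),(.102,.118)):
            m=(near&(P[...,2]>z0)&(P[...,2]<z1)).astype(np.uint8)
            m[:, :300]=0;m[:,400:]=0
            k,l,s,c=cv2.connectedComponentsWithStats(m)
            for i in range(1,k):
                if s[i,4]>30:
                    q=P[l==i]; r=cv2.minAreaRect(q[:,:2].astype(np.float32)); print(z0,s[i],r,np.median(q[:,2]))
    else:
        for z0,z1 in((.085,.102),(.102,.118)):
            m=(near&(P[...,2]>z0)&(P[...,2]<z1)).astype(np.uint8)
            k,l,s,c=cv2.connectedComponentsWithStats(m)
            for i in range(1,k):
                if s[i,4]>30:
                    q=P[l==i]; r=cv2.minAreaRect(q[:,:2].astype(np.float32)); print('sc',z0,s[i],r,np.median(q[:,2]))
f=load('top');print(f['intrinsics'])
g=cv2.cvtColor(f['img'],cv2.COLOR_RGB2HSV)
m=((g[...,1]>25)&(g[...,0]>20)&(g[...,0]<40)&(g[...,2]>110)).astype(np.uint8);m[:,:310]=0;m[:,395:]=0;m[:150]=0;m[260:]=0
cs=cv2.findContours(m,0,2)[0];c=max(cs,key=cv2.contourArea)
w=np.array([plane(f,*p[0],.06)[:2] for p in c],np.float32);print('base',cv2.minAreaRect(cv2.convexHull(w)))
# tray corners
P=cloud(f)
m=((P[...,2]>.008)&(P[...,2]<.02)).astype(np.uint8);m[:, :190]=0;m[:,245:]=0;m[:185]=0;m[238:]=0
q=P[m>0];print('tray',cv2.minAreaRect(q[:,:2].astype(np.float32)),len(q))
v=cv2.resize(f['img'][150:260,180:400],None,fx=3.6,fy=3.6,interpolation=2);cv2.imwrite('pics/c.png',v[:,:,::-1])
E
```

```text
0.05 [ 314  164   72   87 2109] ((0.5527589321136475, -0.18967503309249878), (0.17111065983772278, 0.23111969232559204), 77.38056945800781) 0.058877382356322595
0.064 [ 321  194   57   48 1324] ((0.5219875574111938, -0.18384858965873718), (0.15246567130088806, 0.11999786645174026), 77.54472351074219) 0.06766125800289806
0.085 [348 173  18  18 240] ((0.6211344599723816, -0.20383773744106293), (0.04990929737687111, 0.0499885119497776), 88.88937377929688) 0.09558230252829779
0.102 [330 205  16  16 185] ((0.5257543325424194, -0.14793504774570465), (0.04323975369334221, 0.04244674742221832), 23.89485740661621) 0.10920015507560005
sc 0.085 [202 168  20  15 247] ((0.6272528767585754, -0.20536383986473083), (0.049363575875759125, 0.050743989646434784), 51.33323287963867) 0.09687141200201346
sc 0.085 [245 169  17  11  85] ((0.5378526449203491, -0.13944599032402039), (0.022449398413300514, 0.043733932077884674), 56.523658752441406) 0.0946781688069885
sc 0.102 [245 162  17  13 171] ((0.5308257341384888, -0.14936783909797668), (0.04169979691505432, 0.04103897511959076), 39.97593307495117) 0.11009845578868435
[[521.58932258   0.         279.99594849]
 [  0.         521.58932258 208.07811951]
 [  0.           0.           1.        ]]
base ((0.5523094534873962, -0.1898215413093567), (0.17103584110736847, 0.2343509942293167), 77.45181274414062)
tray ((0.5404300093650818, 0.20414432883262634), (0.16100454330444336, 0.1505238562822342), 1.3058192729949951) 265
```

View pics/c.png

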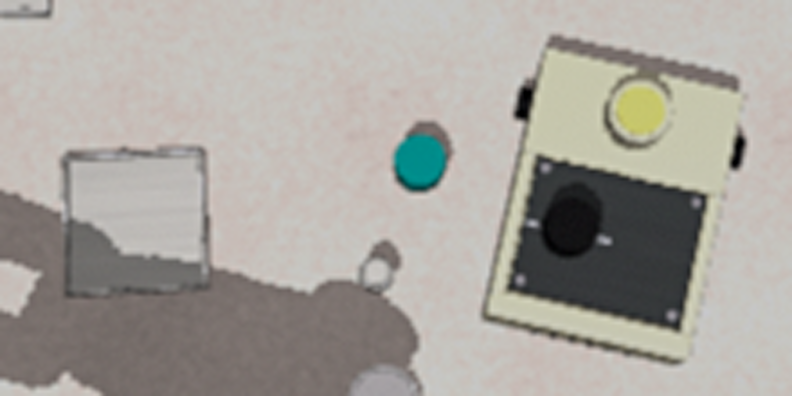

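The crop shows the tray corners at crop px (65,155), (205,148), (210,287) and (67,296). The white marks either side of the cap are at (532,223) and (604,240), which lie on the base's y axis.

```bash
python3 - <<'E'
from h import *
from scipy.spatial.transform import Rotation as Ro
f=load('top')
C=[plane(f,180+u/3.6,150+v/3.6,.014)[:2] for u,v in((65,155),(205,148),(210,287),(67,296))]
print('tray',np.mean(C,0),[np.linalg.norm(C[i]-C[i-1]).round(3) for i in range(4)])
o=env.get_obs();R=Ro.from_euler('xyz',o['orientation'],degrees=True).as_matrix();print(R.round(3))
E
```

```text
tray [0.5383813  0.20787136] [np.float64(0.121), np.float64(0.119), np.float64(0.119), np.float64(0.121)]
[[-0.001 -0.893  0.451]
 [-0.001  0.451  0.893]
 [-1.     0.    -0.002]]
```

Call:
{"name": "apply_moves", "arguments": {
  "series": [
    {"xyz":[0.03,-0.05,0],"spin":-0.18,"fingers":1},
    {"xyz":[0.03,-0.05,0],"spin":-0.18,"fingers":1}
  ]
}}

```text
t: 0.35
ee_pos: [0.3195, 0.4122, 0.2213]
orientation: [-148.3, 89.9, -106.0]
contact_force: [1.2, -0.4, 0.6]
grip_width: 0.0909
```

```bash
python3 - <<'E'
from h import *
from scipy.spatial.transform import Rotation as Ro
o=env.get_obs();print(Ro.from_euler('xyz',o['orientation'],degrees=True).as_matrix().round(3));print(o['qpos'].round(1),o['ee_pos'],o['t'])
E
```

```text
[[-0.    -0.674  0.739]
 [-0.001  0.739  0.674]
 [-1.    -0.    -0.001]]
[51.  13.5 96.5 -0.  70.   8.6] [0.3195189  0.41220737 0.22133257] 0.35
```

Call:
{"name": "apply_moves", "arguments": {
  "series": [
    {"xyz":[0.02,-0.056,0],"spin":0,"fingers":1},
    {"xyz":[0.02,-0.056,0],"spin":0,"fingers":1},
    {"xyz":[0.02,-0.056,0],"spin":0,"fingers":1},
    {"xyz":[0.02,-0.056,0],"spin":0,"fingers":1},
    {"xyz":[0.02,-0.056,0],"spin":0,"fingers":1},
    {"xyz":[0.02,-0.056,0],"spin":0,"fingers":1},
    {"xyz":[0.02,-0.056,0],"spin":0,"fingers":1},
    {"xyz":[0.02,-0.056,0],"spin":0,"fingers":1}
  ]
}}

```text
t: 1.35
ee_pos: [0.4795, -0.0367, 0.2218]
orientation: [42.6, 90.0, 85.2]
contact_force: [0.9, 0.3, -0.9]
grip_width: 0.0912
```

Call:
{"name": "apply_moves", "arguments": {
  "series": [
    {"xyz":[0.024,-0.056,0],"spin":0.1,"fingers":1},
    {"xyz":[0.024,-0.057,0],"spin":0.1,"fingers":1},
    {"xyz":[0,0,0],"spin":0,"fingers":1}
  ]
}}

```text
t: 1.72
ee_pos: [0.5282, -0.1513, 0.2209]
orientation: [165.2, 90.0, -141.1]
contact_force: [0.4, 1.3, -0.6]
grip_width: 0.091
```

```bash
python3 - <<'E'
from h import *
f=grab('wrist','w1');print(-f['R'].T@f['t'],f['R'][2],env.get_obs()['ee_pos'],env.get_obs()['t'])
P=cloud(f);m=((P[...,2]>.103)&(P[...,2]<.117)).astype(np.uint8)
k,l,s,c=cv2.connectedComponentsWithStats(m)
for i in range(1,k):
    if s[i,4]>300: q=P[l==i];print(s[i],cv2.minEnclosingCircle(q[:,:2].astype(np.float32)),np.median(q,0))
E
```

```text
[ 0.47418415 -0.1116288   0.38332042] [ 0.19191791 -0.13956114 -0.97143719] [ 0.52718071 -0.14908779  0.22102495] 1.775
[ 257  189   46   46 1646] ((0.5284161567687988, -0.14843134582042694), 0.02234095335006714) [ 0.52780014 -0.14813833  0.10958534]
```

View pics/w1.png

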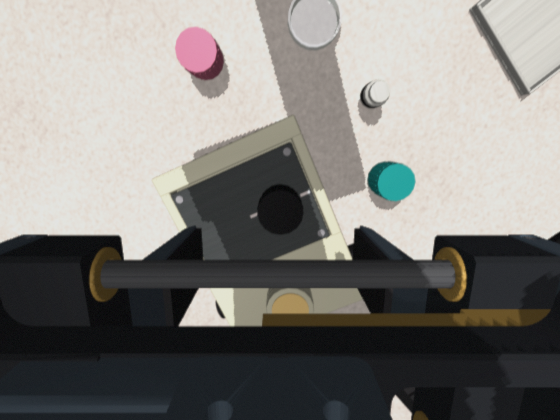

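The wrist view shows the cap at (280,209), clear between the fingers. Its measured centre is (0.528, -0.148) with radius 22.3 mm, which matches the top view. I'll go down and grip.

Call:
{"name": "apply_moves", "arguments": {
  "series": [
    {"xyz":[0.001,0.001,-0.045],"spin":0,"fingers":1},
    {"xyz":[0,0,-0.045],"spin":0,"fingers":1},
    {"xyz":[0,0,-0.03],"spin":0,"fingers":1},
    {"xyz":[0,0,-0.016],"spin":0,"fingers":1},
    {"xyz":[0,0,0],"spin":0,"fingers":-1},
    {"xyz":[0,0,0],"spin":0,"fingers":-1},
    {"xyz":[0,0,0],"spin":0,"fingers":-1},
    {"xyz":[0,0,0],"spin":0,"fingers":-1}
  ],
  "grip_force": 40
}}

```text
t: 2.78
ee_pos: [0.5287, -0.1469, 0.0868]
orientation: [-67.6, 89.9, -13.6]
contact_force: [-0.9, -0.0, -0.3]
grip_width: 0.0538
```

Call:
{"name": "apply_moves", "arguments": {
  "series": [
    {"xyz":[0,0,0],"spin":0,"fingers":-1},
    {"xyz":[0,0,0],"spin":0,"fingers":-1},
    {"xyz":[0,0,0],"spin":0,"fingers":-1}
  ]
}}

```text
t: 3.15
ee_pos: [0.5277, -0.1478, 0.0862]
orientation: [-175.3, 89.9, -121.2]
contact_force: [-4.0, -4.9, 3.4]
grip_width: 0.0428
```

Call:
{"name": "apply_moves", "arguments": {
  "series": [
    {"xyz":[0,0,0.003],"spin":0,"fingers":-1},
    {"xyz":[0,0,0.003],"spin":0,"fingers":-1},
    {"xyz":[0,0,0.003],"spin":0,"fingers":-1},
    {"xyz":[0,0,0.003],"spin":0,"fingers":-1},
    {"xyz":[0,0,0.003],"spin":0,"fingers":-1},
    {"xyz":[0,0,0.02],"spin":0,"fingers":-1},
    {"xyz":[0,0,0.03],"spin":0,"fingers":-1},
    {"xyz":[0,0,0.02],"spin":0,"fingers":-1}
  ]
}}

```text
t: 4.15
ee_pos: [0.5292, -0.1462, 0.173]
orientation: [-43.9, 89.8, 10.1]
contact_force: [-0.2, 0.6, -0.6]
grip_width: 0.043
```

Call:
{"name": "apply_moves", "arguments": {
  "series": [
    {"xyz":[0,0,0],"spin":0,"fingers":-1},
    {"xyz":[0,0,0],"spin":0,"fingers":-1}
  ]
}}

```text
t: 4.4
ee_pos: [0.5279, -0.1463, 0.1704]
orientation: [79.2, 89.9, 133.2]
contact_force: [-0.6, -0.8, -0.1]
grip_width: 0.0431
```

```bash
python3 - <<'E'
from h import *
f=grab('scene');P=cloud(f);print(env.get_obs()['ee_pos'],env.get_obs()['contact_force'],env.get_obs()['grip_width'])
cv2.imwrite('pics/s2.png',cv2.resize(f['img'][60:260,130:370],None,fx=3,fy=3)[:,:,::-1])
E
```

```text
[ 0.52769949 -0.1462942   0.17002443] [ 0.10626969 -0.5126525  -0.28577321] 0.04300744051668784
```

View pics/s2.png

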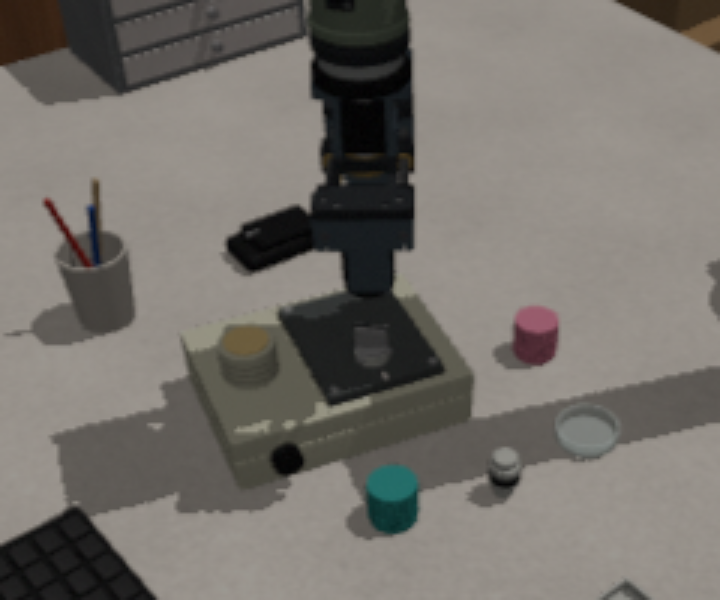

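The cap is off: the bare fastener is visible at (372,345) and the cap is hidden in the jaws. On to the tray.

Call:
{"name": "apply_moves", "arguments": {
  "series": [
    {"xyz":[0.001,0.03,0],"spin":0,"fingers":-1},
    {"xyz":[0.002,0.056,0],"spin":0,"fingers":-1},
    {"xyz":[0.002,0.056,0],"spin":0,"fingers":-1},
    {"xyz":[0.002,0.056,0],"spin":0,"fingers":-1},
    {"xyz":[0.002,0.056,0],"spin":0,"fingers":-1},
    {"xyz":[0.001,0.05,0],"spin":0,"fingers":-1},
    {"xyz":[0.001,0.035,0],"spin":0,"fingers":-1},
    {"xyz":[0,0.015,0],"spin":0,"fingers":-1}
  ]
}}

```text
t: 5.45
ee_pos: [0.5386, 0.2088, 0.1698]
orientation: [142.1, 89.9, -163.7]
contact_force: [-0.9, -0.5, -0.2]
grip_width: 0.0425
```

Call:
{"name": "apply_moves", "arguments": {
  "series": [
    {"xyz":[0,0,-0.04],"spin":0,"fingers":-1},
    {"xyz":[0,0,-0.04],"spin":0,"fingers":-1},
    {"xyz":[0,0,-0.03],"spin":0,"fingers":-1},
    {"xyz":[0,0,-0.015],"spin":0,"fingers":-1},
    {"xyz":[0,0,0],"spin":0,"fingers":-1},
    {"xyz":[0,0,0],"spin":0,"fingers":-1}
  ]
}}

```text
t: 6.2
ee_pos: [0.5403, 0.2073, 0.0471]
orientation: [-34.4, 89.9, 19.7]
contact_force: [0.7, -0.4, 0.9]
grip_width: 0.0431
```

```bash
python3 - <<'E'
from h import *
f=grab('scene');o=env.get_obs();print(o['t'],o['ee_pos'],o['contact_force'],o['grip_width'])
cv2.imwrite('pics/s3.png',cv2.resize(f['img'][200:340,250:430],None,fx=4,fy=4)[:,:,::-1])
E
```

```text
6.25 [0.54031645 0.2074089  0.04729376] [-0.88110008 -0.595902    0.58643676] 0.042977353879446095
```

View pics/s3.png

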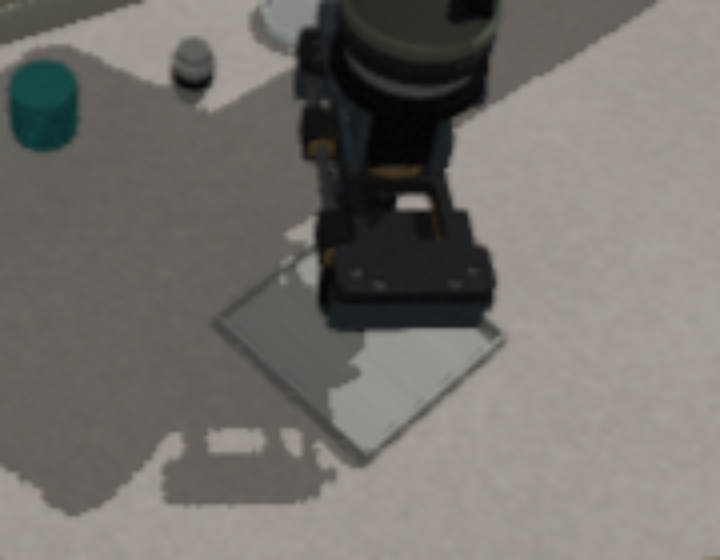

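The gripper is over the tray but hides the cap. I'll go down by feel.

Call:
{"name": "apply_moves", "arguments": {
  "series": [
    {"xyz":[0,0,-0.01],"spin":0,"fingers":-1},
    {"xyz":[0,0,-0.004],"spin":0,"fingers":-1},
    {"xyz":[0,0,-0.003],"spin":0,"fingers":-1},
    {"xyz":[0,0,0],"spin":0,"fingers":-1}
  ]
}}

```text
t: 6.75
ee_pos: [0.5391, 0.2072, 0.0287]
orientation: [139.3, 90.0, -166.7]
contact_force: [-0.3, -0.3, -0.5]
grip_width: 0.0428
```

Call:
{"name": "apply_moves", "arguments": {
  "series": [
    {"xyz":[0,0,-0.003],"spin":0,"fingers":-1},
    {"xyz":[0,0,-0.002],"spin":0,"fingers":-1},
    {"xyz":[0,0,0],"spin":0,"fingers":-1}
  ]
}}

```text
t: 7.12
ee_pos: [0.5392, 0.2072, 0.0238]
orientation: [140.0, 90.0, -166.0]
contact_force: [0.3, 0.1, -0.5]
grip_width: 0.0432
```

Call:
{"name": "apply_moves", "arguments": {
  "series": [
    {"xyz":[0,0,-0.0015],"spin":0,"fingers":-1},
    {"xyz":[0,0,0],"spin":0,"fingers":-1}
  ]
}}

```text
t: 7.38
ee_pos: [0.5392, 0.2072, 0.0224]
orientation: [116.2, 90.0, 170.2]
contact_force: [-0.7, 0.3, 0.1]
grip_width: 0.0429
```

Call:
{"name": "apply_moves", "arguments": {
  "series": [
    {"xyz":[0,0,-0.0015],"spin":0,"fingers":-1},
    {"xyz":[0,0,0],"spin":0,"fingers":-1}
  ]
}}

```text
t: 7.62
ee_pos: [0.5394, 0.2073, 0.0215]
orientation: [-28.9, 90.0, 25.2]
contact_force: [-0.8, -0.1, 3.4]
grip_width: 0.0426
```

Contact at 3.4 N, at the expected height. I'll release with a limited opening, then rise.

Call:
{"name": "apply_moves", "arguments": {
  "series": [
    {"xyz":[0,0,0],"spin":0,"fingers":0.05},
    {"xyz":[0,0,0],"spin":0,"fingers":0.35},
    {"xyz":[0,0,0],"spin":0,"fingers":0.4},
    {"xyz":[0,0,0],"spin":0,"fingers":0.4},
    {"xyz":[0,0,0],"spin":0,"fingers":0.4},
    {"xyz":[0,0,0.01],"spin":0,"fingers":0.4},
    {"xyz":[0,0,0.04],"spin":0,"fingers":0.4},
    {"xyz":[0,0,0.06],"spin":0,"fingers":0.4}
  ]
}}

```text
t: 8.62
ee_pos: [0.5382, 0.2068, 0.1312]
orientation: [145.3, 89.8, -160.7]
contact_force: [1.4, 0.0, 0.1]
grip_width: 0.0639
```

Call:
{"name": "apply_moves", "arguments": {
  "series": [
    {"xyz":[0,0,0.06],"spin":0,"fingers":0.4},
    {"xyz":[0,-0.02,0],"spin":0,"fingers":0.4},
    {"xyz":[-0.002,-0.056,0],"spin":0,"fingers":0.4},
    {"xyz":[-0.002,-0.056,0],"spin":0,"fingers":0.4},
    {"xyz":[-0.002,-0.056,0],"spin":0,"fingers":0.4},
    {"xyz":[-0.002,-0.056,0],"spin":0,"fingers":0.4},
    {"xyz":[-0.002,-0.056,0],"spin":0,"fingers":0.4},
    {"xyz":[-0.001,-0.055,0],"spin":0,"fingers":0.4}
  ]
}}

```text
t: 9.62
ee_pos: [0.5271, -0.1498, 0.1903]
orientation: [105.7, 89.9, 159.7]
contact_force: [0.7, 0.1, -0.1]
grip_width: 0.0638
```

```bash
python3 - <<'E'
from h import *
from scipy.spatial.transform import Rotation as Ro
s=grab('scene');f=grab('wrist');o=env.get_obs();print(o['t'],o['ee_pos'],o['grip_width'],Ro.from_euler('xyz',o['orientation'],degrees=True).as_matrix()[:,2])
P=cloud(s)
m=(abs(P[...,0]-.54)<.05)&(abs(P[...,1]-.207)<.05)&(P[...,2]>.037)&(P[...,2]<.06)
q=P[m];print('cap',cv2.minEnclosingCircle(q[:,:2].astype(np.float32)),np.percentile(q[:,2],[5,50,95]))
P=cloud(f)
m=((P[...,2]>.097)&(P[...,2]<.108)&(np.hypot(P[...,0]-.527,P[...,1]+.148)<.025))
q=P[m];r=cv2.minAreaRect(q[:,:2].astype(np.float32));print('bar',r,np.median(q,0),len(q))
c=proj(f,[.527,-.148,.1]);u,v=c.astype(int);print(u,v)
w=cv2.resize(f['img'][max(v-70,0):v+70,u-90:u+90],(540,420),interpolation=2)
x=cv2.resize(s['img'][200:340,250:430],(540,420))
cv2.imwrite('pics/w2.png',cv2.resize(np.hstack([w,x]),(800,311))[:,:,::-1])
E
```

```text
9.725 [ 0.52715548 -0.15269564  0.19017192] 0.06377965353412912 [ 0.59198973  0.80594273 -0.00211638]
cap ((0.5429146885871887, 0.20448166131973267), 0.022858498618006706) [0.03868398 0.04504759 0.04710774]
bar ((0.5284019708633423, -0.1489240676164627), (0.010039673186838627, 0.030552541837096214), 46.13109588623047) [ 0.52780437 -0.14865991  0.10171005] 389
285 213
```

View pics/w2.png

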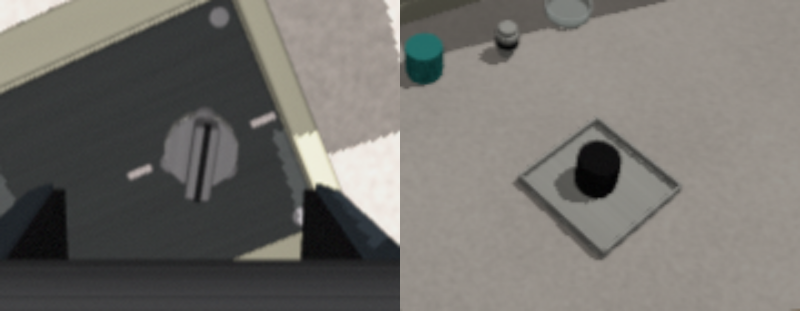

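The left panel shows the slotted bar; measured 10×30.5 mm, top at 0.102 m, it lies at -43.9° (fastener about 0.55 rad). The right panel shows the cap upright in the tray with its top at 45 mm, as it should be.

Call:
{"name": "apply_moves", "arguments": {
  "series": [
    {"xyz":[0,0,0],"spin":-0.133,"fingers":0.2},
    {"xyz":[0,0,0],"spin":0,"fingers":0},
    {"xyz":[0,0,0],"spin":0,"fingers":-0.3}
  ]
}}

```text
t: 10.1
ee_pos: [0.5279, -0.1473, 0.1907]
orientation: [108.4, 90.0, 155.0]
contact_force: [0.5, 0.2, 0.4]
grip_width: 0.0383
```

```bash
cat > st.py <<'E'
from cell import env
from scipy.spatial.transform import Rotation as Ro
import numpy as np
o=env.get_obs();z=Ro.from_euler('xyz',o['orientation'],degrees=True).as_matrix()[:,2]
print(o['t'],o['ee_pos'].round(4),o['grip_width'],'jaw',np.degrees(np.arctan2(z[1],z[0])).round(2),o['contact_force'].round(1),o['torque'].round(2),o['qpos'].round(1))
E
python3 st.py
```

```text
10.1 [ 0.5279 -0.1473  0.1907] 0.03826300726719267 jaw 46.55 [0.5 0.2 0.4] [-0.04 -0.02 -0.01] [-16.8  17.2  96.    0.   66.9 -63.3]
```

Call:
{"name": "apply_moves", "arguments": {
  "series": [
    {"xyz":[0.0005,-0.0015,-0.04],"spin":0,"fingers":-0.3},
    {"xyz":[0,0,-0.035],"spin":0,"fingers":-0.3},
    {"xyz":[0,0,-0.015],"spin":0,"fingers":-0.3},
    {"xyz":[0,0,-0.006],"spin":0,"fingers":-0.3},
    {"xyz":[0,0,0],"spin":0,"fingers":-1},
    {"xyz":[0,0,0],"spin":0,"fingers":-1},
    {"xyz":[0,0,0],"spin":0,"fingers":-1},
    {"xyz":[0,0,0],"spin":0,"fingers":-1}
  ],
  "grip_force": 30
}}

```text
t: 11.1
ee_pos: [0.5291, -0.1499, 0.0959]
orientation: [-86.0, 89.9, -39.6]
contact_force: [-1.6, -2.2, 3.1]
grip_width: 0.0099
```

```bash
python3 st.py
```

```text
11.1 [ 0.5291 -0.1499  0.0959] 0.009913147667855027 jaw 46.42 [-1.6 -2.2  3.1] [-0.45  0.27  0.02] [-1.700e+01  2.240e+01  1.033e+02 -1.000e-01  5.420e+01 -6.340e+01]
```

Bar gripped at 9.9 mm. Turning clockwise by 1.03 rad.

Call:
{"name": "apply_moves", "arguments": {
  "series": [
    {"xyz":[0,0,0],"spin":-0.147,"fingers":-1},
    {"xyz":[0,0,0],"spin":-0.147,"fingers":-1},
    {"xyz":[0,0,0],"spin":-0.147,"fingers":-1},
    {"xyz":[0,0,0],"spin":-0.147,"fingers":-1},
    {"xyz":[0,0,0],"spin":-0.147,"fingers":-1},
    {"xyz":[0,0,0],"spin":-0.147,"fingers":-1},
    {"xyz":[0,0,0],"spin":-0.147,"fingers":-1},
    {"xyz":[0,0,0],"spin":0,"fingers":-1}
  ]
}}

```text
t: 12.1
ee_pos: [0.5291, -0.1499, 0.0955]
orientation: [-35.9, 89.9, -48.3]
contact_force: [-1.7, -3.2, 2.7]
grip_width: 0.0095
```

Call:
{"name": "apply_moves", "arguments": {
  "series": [
    {"xyz":[0,0,0],"spin":0,"fingers":-1},
    {"xyz":[0,0,0],"spin":0,"fingers":-1}
  ]
}}

```text
t: 12.35
ee_pos: [0.5291, -0.1499, 0.0953]
orientation: [-37.9, 89.9, -50.3]
contact_force: [-1.8, -5.7, 3.2]
grip_width: 0.0099
```

```bash
python3 st.py
```

```text
12.35 [ 0.5291 -0.1499  0.0953] 0.00990615718049501 jaw -12.47 [-1.8 -5.7  3.2] [-1.03  0.27  0.01] [-1.700e+01  2.240e+01  1.034e+02 -1.000e-01  5.410e+01 -4.500e+00]
```

Jaw at -12.5° as wanted. Release, rise and check.

Call:
{"name": "apply_moves", "arguments": {
  "series": [
    {"xyz":[0,0,0],"spin":0,"fingers":-0.6},
    {"xyz":[0,0,0],"spin":0,"fingers":-0.3},
    {"xyz":[0,0,0],"spin":0,"fingers":-0.3},
    {"xyz":[0,0,0.02],"spin":0,"fingers":-0.3},
    {"xyz":[0,0,0.04],"spin":0,"fingers":-0.3},
    {"xyz":[0,0,0.04],"spin":0,"fingers":-0.3},
    {"xyz":[0,0,0],"spin":0,"fingers":-0.3},
    {"xyz":[0,0,0],"spin":0,"fingers":-0.3}
  ]
}}

```text
t: 13.35
ee_pos: [0.5282, -0.1489, 0.1942]
orientation: [165.4, 89.9, 152.9]
contact_force: [-0.7, -0.5, -0.4]
grip_width: 0.032
```

```bash
python3 st.py; python3 - <<'E'
from h import *
f=grab('wrist');P=cloud(f)
m=((P[...,2]>.097)&(P[...,2]<.108)&(np.hypot(P[...,0]-.528,P[...,1]+.149)<.025))
q=P[m];print('bar',cv2.minAreaRect(q[:,:2].astype(np.float32)),np.median(q,0),len(q))
m=((P[...,2]>.0645)&(P[...,2]<.075)&(abs(P[...,0]-.52)<.11)&(abs(P[...,1]+.19)<.11))
q=P[m];print('cover',cv2.minAreaRect(q[:,:2].astype(np.float32)),np.median(q,0),len(q))
u,v=proj(f,[.522,-.18,.07]).astype(int);print(u,v)
u0,v0=max(u-130,0),max(v-100,0)
cv2.imwrite('pics/w3.png',cv2.resize(f['img'][v0:v0+200,u0:u0+260],(780,600),interpolation=2)[:,:,::-1])
yaw=np.radians(-12.5);x=np.array([np.cos(yaw),np.sin(yaw)]);y=np.array([-x[1],x[0]])
print('patch',np.array([.5525,-.1897])-.035*x-.036*y,np.array([.528,-.149])-.07*y)
E
```

```text
13.35 [ 0.5282 -0.1489  0.1942] 0.03196119600356992 jaw -12.54 [-0.7 -0.5 -0.4] [-0.04  0.1   0.02] [-17.   17.1  95.6   0.   67.4  -4.4]
bar ((0.5290988683700562, -0.14866140484809875), (0.030117884278297424, 0.009005931206047535), 77.61509704589844) [ 0.52928333 -0.14821758  0.10151262] 366
cover ((0.5457125902175903, -0.18737849593162537), (0.14185146987438202, 0.1612793654203415), 77.4976806640625) [ 0.52338681 -0.15163484  0.06744019] 8128
278 241
patch [ 0.51053781 -0.21727127] [ 0.51284923 -0.21734072]
```

View pics/w3.png

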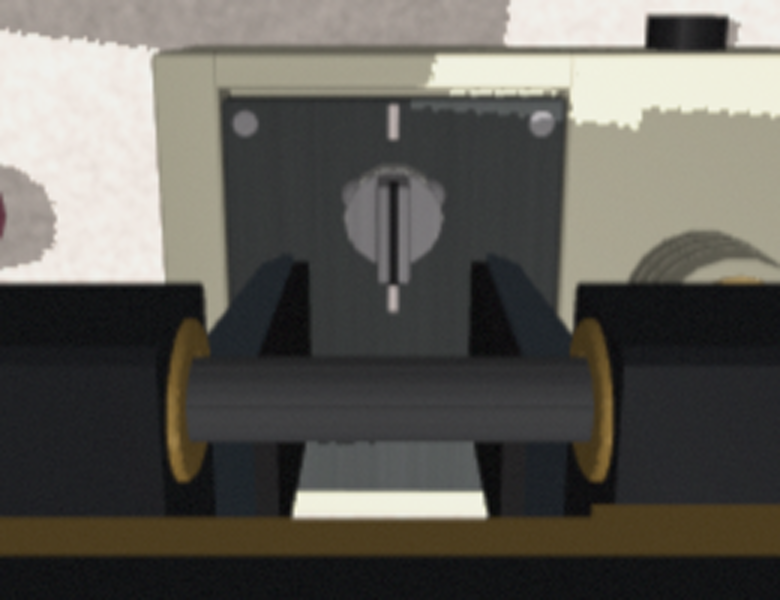

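The slot lies in line with both white marks (x≈393, rows 120–300). The measured bar angle of 77.6° agrees with the base's 77.45°. Closing the fingers and pressing at the patch.

Call:
{"name": "apply_moves", "arguments": {
  "series": [
    {"xyz":[-0.008,-0.034,0],"spin":0,"fingers":-1},
    {"xyz":[-0.008,-0.034,0],"spin":0,"fingers":-1},
    {"xyz":[0,0,-0.03],"spin":0,"fingers":-1},
    {"xyz":[0,0,-0.04],"spin":0,"fingers":-1},
    {"xyz":[0,0,-0.03],"spin":0,"fingers":-1},
    {"xyz":[0,0,-0.01],"spin":0,"fingers":-1},
    {"xyz":[0,0,0],"spin":0,"fingers":-1},
    {"xyz":[0,0,0],"spin":0,"fingers":-1}
  ]
}}

```text
t: 14.4
ee_pos: [0.5136, -0.2176, 0.086]
orientation: [-9.6, 89.9, -22.2]
contact_force: [-0.1, 0.2, 0.2]
grip_width: 0.0004
```

Call:
{"name": "apply_moves", "arguments": {
  "series": [
    {"xyz":[0,0,-0.003],"spin":0,"fingers":-1},
    {"xyz":[0,0,-0.003],"spin":0,"fingers":-1},
    {"xyz":[0,0,-0.003],"spin":0,"fingers":-1},
    {"xyz":[0,0,-0.003],"spin":0,"fingers":-1},
    {"xyz":[0,0,0],"spin":0,"fingers":-1},
    {"xyz":[0,0,0],"spin":0,"fingers":-1}
  ]
}}

```text
t: 15.15
ee_pos: [0.5129, -0.2173, 0.0735]
orientation: [-12.8, 90.0, -25.3]
contact_force: [-1.9, 0.6, 5.4]
grip_width: 0.0004
```

```bash
python3 st.py
```

```text
15.15 [ 0.5129 -0.2173  0.0735] 0.00044953164843860015 jaw -12.55 [-1.9  0.6  5.4] [0.04 0.31 0.01] [-24.1  24.4 103.8  -0.   51.7 -11.6]
```

Pressed in by about 2.5 mm at 5.4 N. Continuing down.

Call:
{"name": "apply_moves", "arguments": {
  "series": [
    {"xyz":[0,0,-0.002],"spin":0,"fingers":-1},
    {"xyz":[0,0,-0.002],"spin":0,"fingers":-1},
    {"xyz":[0,0,-0.002],"spin":0,"fingers":-1},
    {"xyz":[0,0,0],"spin":0,"fingers":-1},
    {"xyz":[0,0,0],"spin":0,"fingers":-1}
  ]
}}

```text
t: 15.78
ee_pos: [0.5128, -0.2173, 0.0683]
orientation: [-9.5, 90.0, -22.1]
contact_force: [-2.3, 0.7, 10.1]
grip_width: 0.0004
```

Call:
{"name": "apply_moves", "arguments": {
  "series": [
    {"xyz":[0,0,-0.002],"spin":0,"fingers":-1},
    {"xyz":[0,0,0],"spin":0,"fingers":-1},
    {"xyz":[0,0,0],"spin":0,"fingers":-1}
  ]
}}

```text
t: 16.15
ee_pos: [0.5129, -0.2173, 0.0682]
orientation: [-11.5, 89.9, -24.0]
contact_force: [-5.3, 3.4, 23.4]
grip_width: 0.0006
```

At the stop: the force rose to 23 N with no further travel. Final check.

```bash
python3 st.py; python3 - <<'E'
from h import *
s=grab('scene');f=grab('wrist');P=cloud(s)
m=(abs(P[...,0]-.54)<.05)&(abs(P[...,1]-.207)<.05)&(P[...,2]>.037)&(P[...,2]<.06)
q=P[m];print('cap',cv2.minEnclosingCircle(q[:,:2].astype(np.float32)),np.percentile(q[:,2],[5,50,95]))
for n,g in(('scene',s),('wrist',f)):
    P=cloud(g)
    r=np.hypot(P[...,0]-.528,P[...,1]+.149)
    m=(r<.045)&(r>.025)&(P[...,2]<.08)&(P[...,2]>.03);print(n,'cover z',np.median(P[m][:,2]),m.sum())
    m=(r<.024)&(P[...,2]>.09)&(P[...,2]<.1);q=P[m]
    if len(q)>20: print('bar',cv2.minAreaRect(q[:,:2].astype(np.float32)))
cv2.imwrite('pics/end.png',np.hstack([cv2.resize(s['img'],(400,300)),cv2.resize(f['img'],(400,300))])[:,:,::-1])
E
```

```text
16.15 [ 0.5129 -0.2173  0.0682] 0.0005681285693516832 jaw -12.55 [-5.3  3.4 23.4] [0.42 1.23 0.03] [-24.1  24.8 104.2   0.   50.9 -11.6]
cap ((0.5429437160491943, 0.2049342691898346), 0.022601108998060226) [0.03978145 0.04492499 0.04694717]
scene cover z 0.06034513774662552 338
bar ((0.5314255952835083, -0.14965754747390747), (0.03143603727221489, 0.010138620622456074), 78.96940612792969)
wrist cover z 0.05947991672334933 14710
bar ((0.5285965800285339, -0.14904946088790894), (0.03053002990782261, 0.00991747248917818), 78.23883056640625)
```

View pics/end.png

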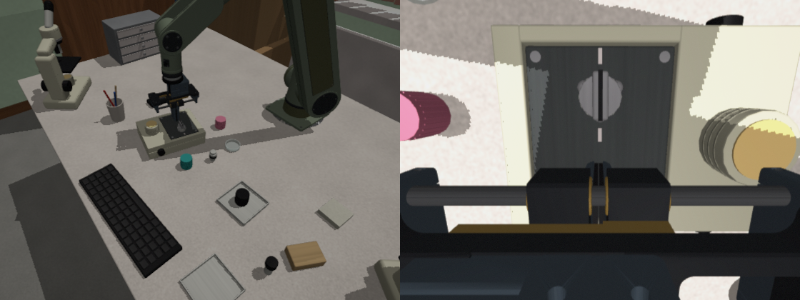

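Cover at 60 mm, the slot between the marks at (600,55) and (600,135), and the cap upright in the tray at (241,197). Handing in.

```bash
python3 -c "
from cell import env
print(env.sign_off())"
```

```text
the job is handed in; nothing more can be done
None
```

I completed all the steps and handed the job in at about 16 s of the 67 s allowed. The hand-in itself reports no verdict.

- **Cap:** I pulled it straight up off the fastener, set it in the right-hand tray until I felt contact, and let it go. It stands upright about 5 mm from the tray's centre, with its top at 45 mm.
- **Fastener:** I turned it about 1.03 rad clockwise, from about 0.55 rad. The last two readings put the bar 0.8° and 1.5° off the marks; the limit is about 7.4°. An earlier close look gave 0.2°.
- **Cover:** I pressed it home only after the fastener was aligned. It measures 59.5 mm and 60.3 mm high in two cameras, against a 60 mm rim. The closed fingers are still pressing with about 23 N.

None of the checks failed. The scene and top cameras differ by up to 5–6 mm in x, so I used the wrist camera for the fine positions. I kept clear of the bystanders and saw none displaced in the last view, but I did not measure them one by one.

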